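# Press the tin lid home and check it with the height gauge

### The arm

A 7-joint arm with a two-finger parallel gripper is mounted at the origin on the work surface. World frame = base frame: x ahead of the robot, y to its left, z up, the work surface at z = 0. Lengths are in m, angles in rad, forces in N, time in s.
With the tool pointing down it reaches from about 0.4 to 0.85 m from the base axis. Payload 10.4 kg.
Tool frame: the origin (TCP) lies on the centre line of the jaws, within the pads' length; the fingertips stand r.finger_overhang ahead of it and the grasp point (between the pads) lies 5 mm behind it (r.finger_overhang is the distance from the TCP to the fingertips, in m); z points along the fingers, y is the line along which they close (so a half turn about z gives the same grasp; the last joint's range is limited). The gripper opens to 87 mm and grips with 3 to 60 N. Pads are 19 mm wide; open, the fingers measure 117 mm over their backs; the gripper's body (75 mm by 190 mm) begins 51 mm behind the grasp point.
Start: joints at [1.267, 0.332, -0.065, 1.46, 0.022, 1.35, -0.088], TCP at [0.173, -0.601, 0.237] pointing down, gripper open.
Joint ranges: [-2.6, 2.6], [-0.5, 2.12], [-1.47, 1.34], [0.16, 2.42], [-1.27, 4.41], [0.06, 2.06], [-2.6, 2.6]. Speed limits (rad/s): [2.22, 2.22, 2.79, 2.79, 3.14, 3.14, 3.14].

### API

Orientations are given as a unit quaternion [x, y, z, w].
In Python, from bench import read_state, viewer, r gives the robot as it stands.
- The arm moves only by the tool carry_out, never from a script. Its argument "moves" is a list of rows, each a list of 6 numbers: the shift along the tool's x, y, z in units of 40 mm (1.0 is 40 mm), then the turn, a rotation vector about the tool's x, y, z in units of 8 degrees (1.0 is 8 degrees). A call has 1 to 20 rows; each row shifts and turns the commanded pose from where the row before left it, along the tool's axes as they then stand; what a row does not reach is not made up. A row lasts 1/8 s, in which the tool goes at most 62.5 mm and 10.7 degrees, less where a joint would pass 70% of its speed; a pose out of reach is approached as far as the arm can. A call is refused whole if a number of a shift passes 1 or a number of a turn 1, either way. A call with a gripper value outside its range is refused whole. "fingers" is the finger opening in mm, from 0 to 87, set as the call begins (left out, the last holds). The fingers move at their own pace and stop on an object; "force" is the grip in N (left out, the last holds). Time passes only in rows, so rows that do not move let the fingers close. It gives the time, the measured TCP pose, the force, the opening and the grip force at its end, in the units of the state.
- read_state(): the state, without advancing time (a new reading comes with each control period).
- viewer.camera(name): name is "side" or "top" or "wrist"; returns a dict with "pixels" (420x560x3 uint8, red, green, blue), "range_z" (420x560 float32, m along the optical axis (not along the pixel's ray), 0 where there is no reading), "fx", "fy", "cx", "cy" (pixels), "k1" (the pictures are not rectified: a ray, as slopes to the right and down, at radius r is drawn at 1 + k1 r^2 times it, then the intrinsics apply), "xyz" and "orientation" of the camera in the world. Camera axes: x right, y down, z forward; pixel columns grow to the right and rows downward; lengths in m; the calibration is good to about 2 mm. A picture is of the moment at which its call begins.
- r.close_job(): hands the job in; it is judged then, once.
The state is a dict: "time": time; "joint_positions": joint angles; "joint_vel": joint speeds; "joint_torque": joint torques, N m; "ee_pos": TCP position; "eef_rot": TCP orientation; "ft_force": force on the tool from outside, world axes, zero at the start; "torque": the same for the moment, N m; "width": finger opening in m; "grip_force": force on a finger pad.
Only numpy, scipy, OpenCV 4.12 (cv2) and the standard library are available. Lean on these libraries where they do the work, as an engineer would, in place of code of your own. Each camera call takes 0.05 s, during which the arm holds its last target. There are 200 camera calls.

### The job

On the sloping check stand, press the tin's lid down until it is fully home and keep pressing on it briefly to confirm it. Then push the gauge's black bar down to its stop and hold it there for half a second so that the sprung foot reads the seated lid, and let the bar spring back up. Never push on lid or bar with more than 45 N, do not lower the gauge onto a lid that still stands proud, and leave the other tins and lids alone.

Things in the scene. Friction and masses are not known exactly. Their poses are not given: they have to be found in the camera images.
- tin: Ribbed steel tin, 100 mm diameter, 108 mm tall, fixed in a sloping aluminium cradle, leaning 30 degrees sideways to the robot's right (-y, give or take 30 degrees). Origin: centre of its underside; z up along the tin's axis (out through the lid), x up the slope (roughly world +y), y across. Behind it, at x = 68 to 88 mm, stands a gauge column, 46 mm wide, to z = 153 mm.
- guide (a point): Centre of the top of the gauge's guide block, fixed to the column: in the tin's frame x = 22 to 82 mm, 36 mm wide, z = 136 to 150 mm. It and the bar above it overhang the upper half of the lid, so a vertical tool cannot reach the lid: lean the tool 30 to 40 degrees like the tin and press the lid's lower half, tin x = -25 to 0 mm; the gripper body must clear the bar.
- lid_top (a point): Centre of the flat top of the round steel lid (102 mm diameter, 4 mm thick flange). The lid slides along the tin's z; its top is at z = 112 mm of the tin's frame when fully home, higher by joint lid while it stands proud.
- lid (a joint): How far the lid stands proud of its home position along the tin's z, m: 0 fully home; starts at 0.005 to 0.009. It takes about 10 N to slide it and it stays where it is left; push with 15 to 30 N to be sure that it reaches its stop.
- bar_top (a point): Centre of the flat top of the gauge's black push bar, 28 mm (tin x) by 70 mm (tin y) by 10 mm thick, at x = 34 mm, y = 0 of the tin's frame, top at z = 178 mm when raised. Push it along the tin's -z.
- gauge_bar (a joint): How far the gauge bar is pushed down, m: 0 raised, 0.018 at its stop on the guide block. A spring (3 N raised, 5 N at the stop) lifts it again when released.
- gauge_foot (a joint): Reading of the gauge: how far its small round sprung foot (18 mm diameter, under the guide block) is pushed up relative to the bar, m. 0 while the foot hangs free; with the bar at its stop it reads 0.006 on a lid fully home, and more by as much as the lid stands proud.
- closed_tin: Bystander: loose closed plain tin, 84 mm diameter, 115 mm tall, upright on the table; origin at the centre of its underside.
- open_tin: Bystander: loose empty open ribbed tin, 100 mm diameter, 110 mm tall, upright; origin at the centre of its underside.
- lid_stack: Bystander: stack of five spare steel lids, 102 mm diameter, 30 mm tall in all, loose on the table; origin at the centre of its underside.

How it is judged:
By the outcome, as a careful person would: the job done as asked, in the order asked, and still so for the second after the job is handed in, with the robot touching nothing.
It also fails if it takes over 58 s, if anything falls off the work surface, if the arm or the gripper's body presses on something with over 40 N, if the wrist force passes 120 N, or if a joint passes its speed limit or range.

## Working session

There is one attempt and no reset: what is moved stays moved. The work goes in short steps, Python scripts to look and compute and a tool call to move; the robot and the scene stay as the last step left them, time stands still between calls to the robot, and variables do not carry over. Pictures are saved under pics/ and viewed, at most 10 in all, crops included, and the job is handed in when it is done.

Besides the shell and the picture viewer there is one more tool, called after ">>>" as name(argument=value, ...) on one line, values as JSON. carry_out: Moves the arm, as the interface text tells. Its arguments: {"type":"object","properties":{"moves":{"type":"array","items":{"type":"array","items":{"type":"number"}}},"fingers":{"type":"number"},"force":{"type":"number"}},"required":["moves"]}

```bash
mkdir -p pics; cat > h.py <<'E'
import numpy as np,cv2
from scipy.spatial.transform import Rotation as R
from bench import read_state, viewer, r
def cloud(n):
    c=viewer.camera(n); z=c["range_z"]; h,w=z.shape
    v,u=np.mgrid[:h,:w].astype(float)
    a=(u-c["cx"])/c["fx"]; b=(v-c["cy"])/c["fy"]
    x,y=a.copy(),b.copy()
    for _ in range(10):
        s=1+c["k1"]*(x*x+y*y); x,y=a/s,b/s
    P=np.stack([x*z,y*z,z],-1)@R.from_quat(c["orientation"]).as_matrix().T+np.array(c["xyz"])
    P[z==0]=np.nan
    return c,P
def save(c,n): cv2.imwrite(n,c["pixels"][:,:,::-1])
E
python3 - <<'E'
from h import *
for n in("side","top"):
    c,P=cloud(n); save(c,f"pics/{n}0.png"); np.save(n+"0.npy",P); print(n,c["xyz"],c["orientation"])
s=read_state(); print(s["time"],s["ee_pos"],s["eef_rot"],s["ft_force"],r.finger_overhang,s["width"])
E
```

```text
side [0.31542403 0.74510991 0.93667092] [-0.14330788  0.91219028 -0.37868241  0.06301884]
top [ 0.39664986 -0.00917813  1.25184821] [ 0.70826622 -0.70331024  0.04414907 -0.04200618]
0.1 [ 0.17311793 -0.60020347  0.23585856] [ 9.90153718e-01  1.39982945e-01 -1.23375246e-04 -6.12181338e-04] [ 0.96951632  0.42997716 -0.35976503] 0.014 0.08672575126441927
```

View pics/side0.png

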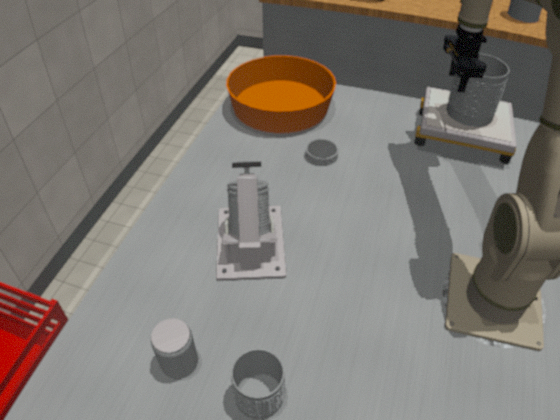

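View pics/top0.png

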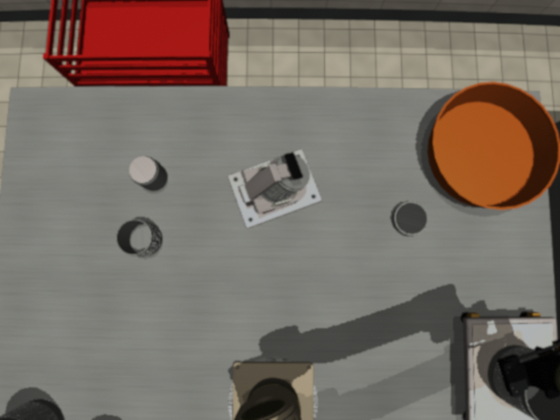

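The side view shows the stand at about (248,215), with its bar at (247,164). The top view shows the stand at (275,188), with the black bar at (293,165) and the lid to its right. The bystanders are well away from it.

```bash
python3 - <<'E'
from h import *
im=cv2.imread("pics/top0.png"); P=np.load("top0.npy")
cv2.imwrite("pics/crop.png",cv2.resize(im[140:235,220:330],None,fx=6,fy=6,interpolation=cv2.INTER_CUBIC))
sub=P[140:235,220:330]; g=im[140:235,220:330].mean(-1)
m=(g<50)&(sub[...,2]>0.1); Q=sub[m]; print("dark",len(Q))
z=Q[:,2]; print(np.percentile(z,[0,10,50,90,100]))
Q=Q[z>np.median(z)-0.03]; c=Q.mean(0);U,S,V=np.linalg.svd(Q-c); print(c,S/np.sqrt(len(Q)),V)
print("base plate z .. corners", [P[v,u].round(3).tolist() for u,v in((235,178),(301,155),(319,198),(250,221),(308,172),(305,180),(310,165))])
h=sub[...,2]
for v in range(10,60,4): print(v+140,(h[v,20:100:4]*1000).round(0))
E
```

```text
dark 262
[0.16154228 0.21804626 0.22408096 0.2290265  0.23394804]
[ 0.63942187 -0.04787041  0.22388231] [0.01914166 0.00821152 0.00227604] [[-0.93286405 -0.36015213  0.00742394]
 [ 0.32395356 -0.84775929 -0.41995033]
 [ 0.15753972 -0.38935155  0.90751673]]
base plate z .. corners [[0.65, 0.117, 0.014], [0.724, -0.081, 0.007], [0.592, -0.135, 0.009], [0.521, 0.07, 0.017], [0.645, -0.093, 0.13], [0.62, -0.084, 0.143], [0.696, -0.11, -0.005]]
150 [-5. -2.  1. -1.  0.  1.  1.  2.  2. -4. -1. -6.  3. -0.  1. 10. -7.  0.
 -1. -3.]
154 [ -4.  -2.  -5.   3.  -2.  -3.   0.  -1.   1.  -1.  -1.   3. 225. 222.
  19.  12.  -6.   1.  -1.  -5.]
158 [ -1.  -3.  -1.  -2.   0.  -2.  -4.   1.  -1.  10. 170. 162. 227. 222.
 141. 136.  11.  -3.   3.  -3.]
162 [ -2.  -0.  -1.   0.  -5.  -1.   9.  13.   9. 161. 171. 164. 230. 225.
 218. 142. 132.  -1.  -0.  -0.]
166 [  0.  -1.   1.   1.   7.  13.  87. 226. 224. 211. 209. 203. 227. 225.
 222. 141. 134.  -1.  -3.  -0.]
170 [ -3.  87.  82.  72.  68.  60. 202. 219. 224. 218. 211. 204. 208. 225.
 226. 148. 139. 129.   1.  -0.]
174 [  9.  90.  83.  75.  68. 181. 201. 214. 229. 221. 211. 209. 197. 227.
 224. 221. 139. 138.  -2.   0.]
178 [ 14.  86.  84.  79. 163. 177. 193. 212. 226.  nan 217. 198. 166. 224.
 227. 215. 143. 138.  10.  -1.]
182 [ 15.   9. 117. 136. 155. 172. 187. 202. 215. 213. 167. 173. 172. 163.
 159. 152. 149.  11.  14.  -4.]
186 [ 92.  98. 111. 128. 150. 165. 179. 193. 176. 149. 156. 161. 172. 168.
 157. 147. 145.  13.  10.   2.]
190 [ 93.  96. 106. 126. 146. 161. 162. 113. 126. 134. 144. 149. 157. 154.
 144.  17.  14.  13.  10.  11.]
194 [  7.  96. 102. 116. 136. 125.  91. 102. 114. 121. 120. 124. 126. 101.
  40.  11.  10.   7.  10.  14.]
198 [ 10.  96.  93. 106.  85.  80.  74.  79.  88.  95.  94.  86.  34.  22.
  41.  14.   9.   9.  18.  nan]
```

View pics/crop.png

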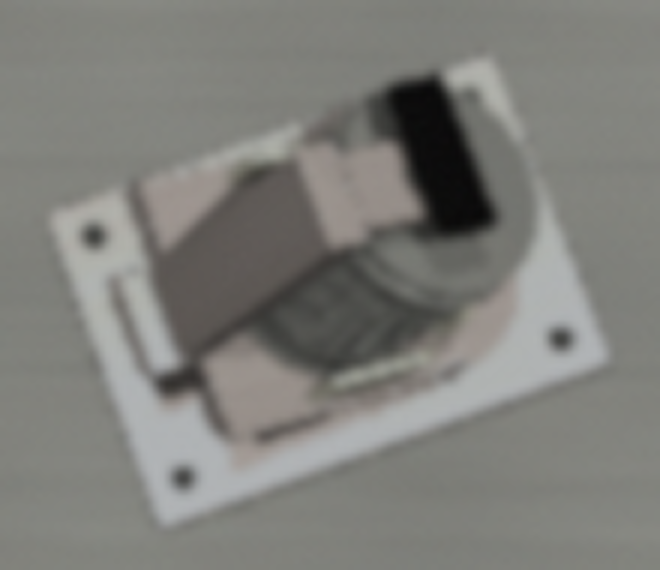

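The crop shows the bar at crop (443,150), running along tin y, and the lid's lower half is visible to its right. The slope runs downhill along about (0.35,-0.94). Next I work out the approach in tool units.

```bash
cat >> h.py <<'E'
d=np.array([.35,-.937,0]); d/=np.linalg.norm(d); Z=np.array([0,0,1.])
a=.5*d+.866*Z; tx=-.866*d+.5*Z; ty=np.cross(a,tx)
RT=R.from_matrix(np.stack([tx,-ty,-a],1))     # goal tool orientation
def go(p,Rt=RT):
    s=read_state(); Rc=R.from_quat(s["eef_rot"]); e=np.array(p)-s["ee_pos"]
    print("t",s["time"],"q",np.round(s["joint_positions"],2),"pos",np.round(s["ee_pos"],4),"F",np.round(s["ft_force"],1))
    print("world err",e.round(4),"shift units in current tool",(Rc.inv().apply(e)/.04).round(3),"turn units",((Rc.inv()*Rt).as_rotvec(True)/8).round(2))
E
python3 - <<'E'
from h import *
bar=np.array([.639,-.048,.224]); lid=bar-.034*tx-.059*a
print(lid); go(lid-.02*tx+.2*a)
E
```

```text
[ 0.6389804  -0.04794754  0.155906  ]
t 0.1 q [ 1.27  0.33 -0.06  1.46  0.02  1.35 -0.09] pos [ 0.1731 -0.6002  0.2359] F [ 1.   0.4 -0.4]
world err [0.5069 0.4424 0.0832] shift units in current tool [15.242 -7.115 -2.073] turn units [  3.07   2.85 -11.5 ]
```

>>> carry_out(moves=[[0,0,-0.7,0,0,0],[0,0,-0.7,0,0,0],[0,0,-0.7,0,0,0],[0.9,-0.42,0,0,0,0],[0.9,-0.42,0,0,0,0],[0.9,-0.42,0,0,0,0],[0.9,-0.42,0,0,0,0],[0.9,-0.42,0,0,0,0],[0.9,-0.42,0,0,0,0],[0.9,-0.42,0,0,0,0],[0.9,-0.42,0,0,0,0],[0.9,-0.42,0,0,0,0],[0.9,-0.42,0,0,0,0],[0.9,-0.42,0,0,0,0],[0.9,-0.42,0,0,0,0],[0.9,-0.42,0,0,0,0],[0.9,-0.42,0,0,0,0],[0,0,0,0,0,0]], fingers=0, force=20)

```text
time: 2.35
ee_pos: [0.594, -0.2313, 0.3195]
eef_rot: [0.99, 0.143, -0.0, -0.001]
ft_force: [-0.5, -0.4, -0.2]
width: 0.0003
grip_force: 0.0
```

```bash
python3 - <<'E'
from h import *
bar=np.array([.639,-.048,.224]); lid=bar-.034*tx-.059*a
go(lid-.02*tx+.2*a)
E
```

```text
t 2.35 q [ 0.59  0.36 -0.39  1.27  0.13  1.54 -1.07] pos [ 0.594  -0.2313  0.3195] F [-0.5 -0.4 -0.2]
world err [ 0.086   0.0734 -0.0004] shift units in current tool [ 2.582 -1.154  0.013] turn units [  3.06   2.85 -11.47]
```

>>> carry_out(moves=[[0,0,0,0.255,0.237,-0.956],[0,0,0,0.255,0.237,-0.956],[0,0,0,0.255,0.237,-0.956],[0,0,0,0.255,0.237,-0.956],[0,0,0,0.255,0.237,-0.956],[0,0,0,0.255,0.237,-0.956],[0,0,0,0.255,0.237,-0.956],[0,0,0,0.255,0.237,-0.956],[0,0,0,0.255,0.237,-0.956],[0,0,0,0.255,0.237,-0.956],[0,0,0,0.255,0.237,-0.956],[0,0,0,0.255,0.237,-0.956],[0,0,0,0,0,0],[0,0,0,0,0,0]])

```text
time: 4.1
ee_pos: [0.5921, -0.2353, 0.3206]
eef_rot: [0.554, 0.792, 0.147, -0.211]
ft_force: [-0.1, -0.5, 0.1]
width: 0.0007
grip_force: 0.0
```

```bash
python3 - <<'E'
from h import *
bar=np.array([.639,-.048,.224]); lid=bar-.034*tx-.059*a
go(lid-.02*tx+.2*a)
c,P=cloud("wrist"); save(c,"pics/w1.png"); np.save("w1.npy",P)
E
```

```text
t 4.1 q [ 0.81  0.72 -0.66  0.91 -0.02  1.93  0.56] pos [ 0.5921 -0.2353  0.3206] F [-0.1 -0.5  0.1]
world err [ 0.0879  0.0774 -0.0015] shift units in current tool [0.909 2.728 0.558] turn units [ 0.02  0.03 -0.05]
```

View pics/w1.png

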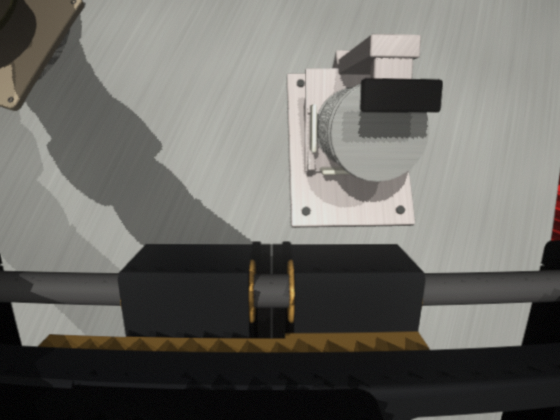

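The wrist view shows the bar at (401,95) and the lid disc below it, centred near (380,130), with its lower edge at v of about 181. The tool is aligned with the stand. I refine the pose from this view.

```bash
python3 - <<'E'
from h import *
im=cv2.imread("pics/w1.png").mean(-1); P=np.load("w1.npy")
m=np.zeros(im.shape,bool); m[76:114,357:445]=True
Q=P[m&(im<45)]; Q=Q[Q[:,2]>.19]
u,v=np.meshgrid(np.arange(560),np.arange(420))
b=P[83:107,366:437].reshape(-1,3)
l=P[120:172,355:405].reshape(-1,3)
for n,q in(("bar",b),("lid",l)):
    q=q[np.isfinite(q).all(1)]
    q=q[abs((q-np.median(q,0))@a)<.012]; c=q.mean(0);V=np.linalg.svd(q-c)[2]; nn=V[2]*np.sign(V[2][2])
    print(n,len(q),c.round(4),"n",nn.round(3),"tilt",np.degrees(np.arccos(nn[2])).round(1),"std",((q-c)@nn).std().round(4),"a-height",(c@a).round(4))
T=np.stack([tx,ty,a],1); t=Q@T
print("bar dark extents x,y pct",np.percentile(t[:,0],[1,50,99]).round(4),np.percentile(t[:,1],[1,50,99]).round(4),"mid",((np.percentile(t[:,:2],2,axis=0)+np.percentile(t[:,:2],98,axis=0))/2).round(4))
# lid lower rim: points near lid plane
A=P.reshape(-1,3)@T; h=np.median(l[np.isfinite(l).all(1)]@a)
box=((u>300)&(u<450)&(v>60)&(v<200)).ravel()
k=A[box&(abs(A[:,2]-h)<.008)]; print("lid x min",np.percentile(k[:,0],[.5,1,2]).round(4),"y ext",np.percentile(k[:,1],[.5,1,99,99.5]).round(4))
print("old bar in T",(np.array([.639,-.048,.224])@T).round(4))
E
```

```text
bar 1694 [ 0.6414 -0.0517  0.2236] n [ 0.179 -0.465  0.867] tilt 29.8 std 0.0007 a-height 0.3301
lid 2589 [ 0.6473 -0.0633  0.1495] n [ 0.179 -0.462  0.868] tilt 29.7 std 0.0008 a-height 0.2723
bar dark extents x,y pct [-0.1382 -0.1251 -0.1123] [-0.616  -0.5822 -0.5498] mid [-0.1254 -0.5828]
lid x min [-0.2074 -0.2063 -0.2043] y ext [-0.6327 -0.6318 -0.5355 -0.5345]
old bar in T [-0.1206 -0.5818  0.3283]
```

```bash
python3 - <<'E'
from h import *
c=viewer.camera("wrist"); s=read_state(); Rc=R.from_quat(s["eef_rot"]).inv()
print("cam in tool",Rc.apply(np.array(c["xyz"])-s["ee_pos"]).round(3),(Rc*R.from_quat(c["orientation"])).as_matrix().round(2).tolist())
T=np.stack([tx,ty,a],1); go(T@[-.181,-.583,.2723+.014+.06])
E
```

```text
cam in tool [ 0.07   0.    -0.149] [[-0.0, -0.97, -0.26], [1.0, -0.0, -0.0], [0.0, -0.26, 0.97]]
t 4.2 q [ 0.81  0.72 -0.66  0.91 -0.02  1.93  0.56] pos [ 0.5921 -0.2351  0.321 ] F [ 0.8  0.5 -1.3]
world err [ 0.0695  0.13   -0.1116] shift units in current tool [0.747 2.75  3.64 ] turn units [ 0.02  0.03 -0.04]
```

>>> carry_out(moves=[[0.19,0.69,0,0,0,0],[0.19,0.69,0,0,0,0],[0.19,0.69,0,0,0,0],[0.18,0.68,0,0,0,0],[0,0,0.7,0,0,0],[0,0,0.7,0,0,0],[0,0,0.7,0,0,0],[0,0,0.7,0,0,0],[0,0,0.7,0,0,0],[0,0,0,0,0,0],[0,0,0,0,0,0]])

```text
time: 5.58
ee_pos: [0.6628, -0.1079, 0.2154]
eef_rot: [0.553, 0.792, 0.147, -0.21]
ft_force: [0.2, -0.2, 0.1]
width: 0.0006
grip_force: 0.0
```

```bash
python3 - <<'E'
from h import *
T=np.stack([tx,ty,a],1); go(T@[-.181,-.583,.2723+.014])
c,P=cloud("side");save(c,"pics/s1.png")
cv2.imwrite("pics/s1c.png",cv2.resize(c["pixels"][90:290,160:330,::-1],None,fx=3,fy=3))
E
```

```text
t 5.575 q [ 0.65  0.78 -0.68  1.05 -0.01  1.67  0.43] pos [ 0.6628 -0.1079  0.2154] F [ 0.2 -0.2  0.1]
world err [-0.0118  0.0309 -0.058 ] shift units in current tool [-0.002 -0.012  1.67 ] turn units [ 0.03  0.03 -0.03]
```

View pics/s1c.png

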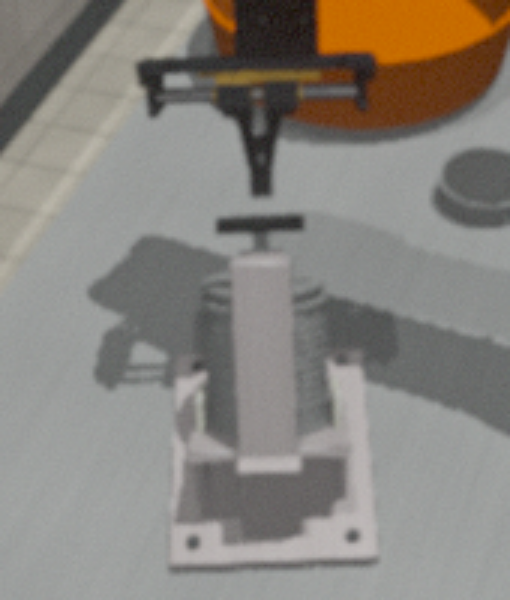

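The closed fingers are centred on the stand and clear of the bar, with tips at crop (262,190) and the bar at (260,225). I descend now.

>>> carry_out(moves=[[0,0,0.5,0,0,0],[0,0,0.5,0,0,0],[0,0,0.4,0,0,0],[0,0,0.1,0,0,0],[0,0,0.05,0,0,0],[0,0,0.05,0,0,0],[0,0,0.05,0,0,0],[0,0,0.05,0,0,0],[0,0,0,0,0,0],[0,0,0,0,0,0]])

```text
time: 6.88
ee_pos: [0.6512, -0.0761, 0.1563]
eef_rot: [0.553, 0.793, 0.148, -0.21]
ft_force: [-1.7, -2.9, 7.1]
width: 0.0006
grip_force: 3.6
```

```bash
cat >> h.py <<'E'
T=np.stack([tx,ty,a],1)
E
python3 - <<'E'
from h import *
go(T@[-.181,-.583,.264+.014]); print("F in T",T.T@read_state()["ft_force"])
E
```

```text
t 6.875 q [ 0.66  0.78 -0.68  1.19 -0.01  1.53  0.43] pos [ 0.6512 -0.0761  0.1563] F [-1.7 -2.9  7.1]
world err [-0.0016  0.003  -0.0061] shift units in current tool [-0.002 -0.011  0.174] turn units [ 0.03  0.03 -0.03]
F in T [1.72553094 2.61174997 7.21605462]
```

>>> carry_out(moves=[[0,0,0.04,0,0,0],[0,0,0.04,0,0,0],[0,0,0.04,0,0,0],[0,0,0.04,0,0,0],[0,0,0,0,0,0],[0,0,0,0,0,0]])

```text
time: 7.62
ee_pos: [0.6501, -0.0732, 0.151]
eef_rot: [0.553, 0.792, 0.148, -0.21]
ft_force: [-1.2, -3.7, 8.0]
width: 0.0003
grip_force: 4.2
```

```bash
python3 - <<'E'
from h import *
go(T@[-.181,-.583,.264+.014]); print("F in T",T.T@read_state()["ft_force"])
E
```

```text
t 7.625 q [ 0.66  0.78 -0.68  1.2  -0.01  1.52  0.43] pos [ 0.6501 -0.0732  0.151 ] F [-1.2 -3.7  8. ]
world err [-0.0005  0.0001 -0.0007] shift units in current tool [-0.003 -0.011  0.019] turn units [ 0.03  0.03 -0.03]
F in T [1.36190331 2.40932392 8.4308006 ]
```

The lid slid about 6 mm with about 1 mm left to go. I carry on with small steps until the force rises.

>>> carry_out(moves=[[0,0,0.03,0,0,0],[0,0,0.03,0,0,0],[0,0,0,0,0,0],[0,0,0,0,0,0]])

```text
time: 8.12
ee_pos: [0.65, -0.0729, 0.1504]
eef_rot: [0.553, 0.792, 0.148, -0.21]
ft_force: [-4.2, -6.9, 18.2]
width: 0.0005
grip_force: 9.0
```

```bash
python3 - <<'E'
from h import *
go(T@[-.181,-.583,.264+.014]); print("F in T",T.T@read_state()["ft_force"])
E
```

```text
t 8.125 q [ 0.66  0.78 -0.68  1.21 -0.01  1.51  0.43] pos [ 0.65   -0.0729  0.1504] F [-4.2 -6.9 18.2]
world err [-0.0004 -0.0002 -0.0001] shift units in current tool [-0.002 -0.012  0.003] turn units [ 0.04  0.04 -0.03]
F in T [ 4.79504708  6.31415244 18.21571585]
```

>>> carry_out(moves=[[0,0,0.03,0,0,0],[0,0,0.01,0,0,0],[0,0,0,0,0,0],[0,0,0,0,0,0],[0,0,0,0,0,0],[0,0,0,0,0,0],[0,0,0,0,0,0],[0,0,0,0,0,0],[0,0,0,0,0,0],[0,0,0,0,0,0]])

```text
time: 9.38
ee_pos: [0.65, -0.0728, 0.1503]
eef_rot: [0.554, 0.792, 0.148, -0.209]
ft_force: [-5.5, -11.3, 25.0]
width: 0.0005
grip_force: 13.1
```

```bash
python3 - <<'E'
from h import *
go(T@[-.181,-.583,.264+.014]); print("F in T",T.T@read_state()["ft_force"])
E
```

```text
t 9.375 q [ 0.66  0.78 -0.69  1.21 -0.01  1.51  0.43] pos [ 0.65   -0.0728  0.1503] F [ -5.5 -11.3  25. ]
world err [-0.0004 -0.0002 -0.    ] shift units in current tool [-0.002 -0.012 -0.001] turn units [ 0.04  0.04 -0.03]
F in T [ 5.03120457  9.08716249 25.96424533]
```

The lid is at its stop: 26 N held for about 1 s with no movement. I back off and move over the bar.

>>> carry_out(moves=[[0,0,-0.15,0,0,0],[0,0,-0.4,0,0,0],[0,0,-0.7,0,0,0],[0,0,-0.7,0,0,0],[0,0,-0.7,0,0,0],[0,0,-0.6,0,0,0],[0.7,0,0,0,0,0],[0.7,0,0,0,0,0],[0,0,0,0,0,0],[0,0,0,0,0,0],[0,0,0,0,0,0]])

```text
time: 10.75
ee_pos: [0.6546, -0.0867, 0.2858]
eef_rot: [0.553, 0.792, 0.147, -0.212]
ft_force: [-0.7, 0.1, 0.0]
width: 0.0003
grip_force: 0.0
```

```bash
python3 - <<'E'
from h import *
go(T@[-.1253,-.583,.330+.014]); print("F in T",T.T@read_state()["ft_force"])
c,P=cloud("wrist");save(c,"pics/w2.png")
im=c["pixels"].mean(-1); A=P@T
k=A[(im<60)&(abs(A[...,2]-.330)<.01)]
print(len(k),np.percentile(k,[2,50,98],axis=0).round(4))
k=A[(abs(A[...,2]-.267)<.012)&(A[...,0]<-.145)&(A[...,0]>-.2)&(abs(A[...,1]+.583)<.045)]
print("lid",len(k),np.median(k,0).round(4))
E
```

```text
t 10.75 q [ 0.63  0.72 -0.7   1.   -0.05  1.76  0.37] pos [ 0.6546 -0.0867  0.2858] F [-0.7  0.1  0. ]
world err [-0.0103  0.0279 -0.0505] shift units in current tool [0.016 0.    1.466] turn units [ 0.01  0.02 -0.04]
F in T [ 0.27853431  0.63847143 -0.14519406]
4272 [[-0.1369 -0.617   0.3277]
 [-0.1232 -0.5848  0.3301]
 [-0.1108 -0.552   0.3315]]
lid 140 [-0.1623 -0.5605  0.2643]
```

View pics/w2.png

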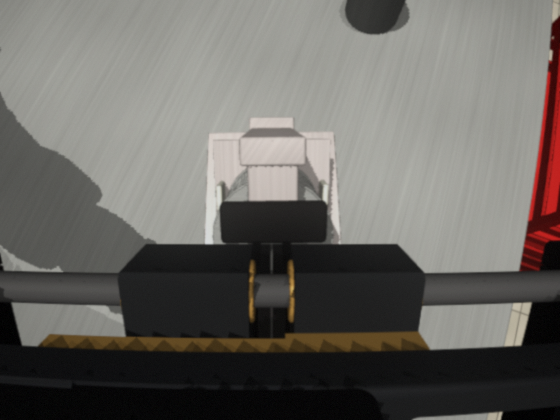

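The bar is at (274,220), centred under the fingers at column 271. The lid now reads a height of 0.2643, as expected when home. I lower onto the bar.

>>> carry_out(moves=[[0.03,0,0.5,0,0,0],[0,0,0.5,0,0,0],[0,0,0.3,0,0,0],[0,0,0.06,0,0,0],[0,0,0.06,0,0,0],[0,0,0.06,0,0,0],[0,0,0.06,0,0,0],[0,0,0.06,0,0,0],[0,0,0.06,0,0,0],[0,0,0.06,0,0,0],[0,0,0.06,0,0,0],[0,0,0,0,0,0],[0,0,0,0,0,0]])

```text
time: 12.42
ee_pos: [0.6421, -0.0515, 0.2257]
eef_rot: [0.553, 0.793, 0.147, -0.211]
ft_force: [2.8, -2.3, 4.0]
width: 0.0004
grip_force: 2.3
```

```bash
python3 - <<'E'
from h import *
go(T@[-.1243,-.583,.330-.018+.014]); print("F in T",T.T@read_state()["ft_force"])
E
```

```text
t 12.425 q [ 0.65  0.7  -0.71  1.17 -0.05  1.61  0.37] pos [ 0.6421 -0.0515  0.2257] F [ 2.8 -2.3  4. ]
world err [-0.0013  0.002  -0.0055] shift units in current tool [-0.019 -0.013  0.148] turn units [ 0.02  0.02 -0.03]
F in T [-0.68182057 -1.80080875  5.06215354]
```

>>> carry_out(moves=[[0,0,0.05,0,0,0],[0,0,0.05,0,0,0],[0,0,0.05,0,0,0],[0,0,0.03,0,0,0],[0,0,0.02,0,0,0],[0,0,0,0,0,0],[0,0,0,0,0,0]])

```text
time: 13.3
ee_pos: [0.6411, -0.0488, 0.2206]
eef_rot: [0.553, 0.792, 0.148, -0.21]
ft_force: [0.2, -9.1, 16.8]
width: 0.0004
grip_force: 9.6
```

```bash
python3 - <<'E'
from h import *
go(T@[-.1243,-.583,.330-.018+.014]); print("F in T",T.T@read_state()["ft_force"])
E
```

```text
t 13.3 q [ 0.65  0.69 -0.71  1.19 -0.05  1.59  0.37] pos [ 0.6411 -0.0488  0.2206] F [ 0.2 -9.1 16.8]
world err [-0.0003 -0.0007 -0.0005] shift units in current tool [-0.019 -0.013  0.003] turn units [ 0.03  0.03 -0.03]
F in T [ 0.91848025  2.97957227 18.84509769]
```

The bar is at its stop at 19 N. I add a little force, hold for 1 s, then release.

>>> carry_out(moves=[[0,0,0.03,0,0,0],[0,0,0,0,0,0],[0,0,0,0,0,0],[0,0,0,0,0,0],[0,0,0,0,0,0],[0,0,0,0,0,0],[0,0,0,0,0,0],[0,0,0,0,0,0],[0,0,0,0,0,0]])

```text
time: 14.42
ee_pos: [0.6411, -0.0488, 0.2206]
eef_rot: [0.553, 0.792, 0.148, -0.209]
ft_force: [-0.5, -11.8, 22.8]
width: 0.0005
grip_force: 12.6
```

```bash
python3 - <<'E'
from h import *
go(T@[-.1243,-.583,.330-.018+.014]); print("F in T",T.T@read_state()["ft_force"])
E
```

```text
t 14.425 q [ 0.65  0.69 -0.71  1.19 -0.05  1.59  0.37] pos [ 0.6411 -0.0488  0.2206] F [ -0.5 -11.8  22.8]
world err [-0.0003 -0.0008 -0.0004] shift units in current tool [-0.018 -0.013  0.001] turn units [ 0.04  0.04 -0.03]
F in T [ 1.99711846  4.64628358 25.20532331]
```

>>> carry_out(moves=[[0,0,-0.1,0,0,0],[0,0,-0.1,0,0,0],[0,0,-0.15,0,0,0],[0,0,-0.2,0,0,0],[0,0,-0.3,0,0,0],[0,0,-0.6,0,0,0],[0,0,-0.7,0,0,0],[0,0,-0.5,0,0,0],[0,0,0,0,0,0],[0,0,0,0,0,0],[0,0,0,0,0,0]])

```text
time: 15.8
ee_pos: [0.6582, -0.0961, 0.3086]
eef_rot: [0.553, 0.793, 0.147, -0.212]
ft_force: [-1.6, 0.6, -0.1]
width: 0.0005
grip_force: 0.0
```

```bash
python3 - <<'E'
from h import *
s=read_state(); print(s["time"],T.T@s["ft_force"])
c,P=cloud("wrist"); im=c["pixels"].mean(-1); A=P@T
k=A[(im<60)&(abs(A[...,2]-.325)<.02)&(abs(A[...,0]+.124)<.015)]; print("bar",np.median(k,0))
k=A[(abs(A[...,2]-.267)<.012)&(A[...,0]<-.145)&(A[...,0]>-.2)&(abs(A[...,1]+.583)<.045)]
print("lid",len(k),np.median(k,0).round(4))
E
```

```text
15.8 [ 0.96411526  1.3072787  -0.66170415]
bar [-0.12350743 -0.58497991  0.33015434]
lid 904 [-0.1645 -0.5812  0.2642]
```

The bar is raised again (0.330), the lid is home (0.264), and the robot is clear.

```bash
python3 -c "
from bench import r
print(r.close_job())"
```

```text
the job is handed in; nothing more can be done
None
```

I pressed the lid home and held it at about 26 N, then pushed the gauge bar to its stop, held it about 1 s at up to 25 N and let it spring back up; the other tins and lids were left alone and the job was handed in at about 16 s.

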